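Pin the vegetable cutter's pusher for cleaning

ROBOT

A 6-joint arm with a two-finger parallel gripper is mounted at the origin on the work surface. World frame = base frame: x ahead of the robot, y to its left, z up, the work surface at z = 0. Lengths are in m, angles in rad, forces in N, time in s.
With the tool pointing down it reaches from about 0.375 to 0.825 m from the base axis. Payload 5.5 kg.
Tool frame: the origin (TCP) lies at the very end of the fingers, on their centre line; the grasp point (between the pads) lies 19 mm behind it; z points along the fingers, y is the line along which they close (so a half turn about z gives the same grasp; the last joint's range is limited). The gripper opens to 85 mm and grips with 20 to 120 N. Pads are 22 mm wide; open, the fingers measure 114 mm over their backs; the gripper's body (76 mm by 85 mm) begins 54 mm behind the grasp point. The pads swing forward as they close: fully open they stand 13 mm farther back than shut.
Start: joints at [1.323, 0.314, -0.047, 1.21, 0, 1.571], TCP at [0.147, 0.582, 0.231] pointing down, gripper open.
Joint ranges: [-2.67, 2.67], [-0.69, 1.73], [-1.03, 1.25], [-2.08, 2.16], [-1.42, 1.45], [-3.14, 3.14]. Speed limits (rad/s): [2.39, 2.39, 3.01, 3.14, 3.14, 3.14].

INTERFACE

Orientations are given as a unit quaternion [w, x, y, z].
In Python, from station import manip gives the robot as it stands. The module is installed in compiled form; this text tells all that it offers.
- The arm moves only by the tool drive_tool, never from a script. Its argument "series" is a list of rows, each a list of 3 entries, a list of its own where there are three numbers: the shift along the tool's x, y, z in mm, then the turn, a rotation vector about the tool's x, y, z in rad, then the gripper command: -1 is fully open, 1 is shut, values between are in proportion. A call has 1 to 12 rows; each row is the pose to reach, as a shift and turn from the pose commanded when the call began, along the tool's axes at that moment; what a row does not reach only later rows make up. A row lasts 1/12 s, in which the tool goes at most 41.7 mm and 7.16 degrees, less where a joint would pass 70% of its speed; a pose out of reach is approached as far as the arm can. A call with a gripper value outside its range is refused whole. The fingers move at their own pace and stop on an object; the grip force is fixed at half the most. Time passes only in rows, so rows that repeat a pose let the fingers close. It gives the time, the measured TCP pose, the force, the opening and the grip force at its end, in the units of the state.
- manip.get_obs(): the state, without advancing time (a new reading comes with each control period).
- manip.capture(name): name is "side" or "top"; returns a dict with "img" (384x512x3 uint8, red, green, blue), "fov_y" (degrees; the focal length in pixels is half the picture's height over the tangent of half this angle, whatever the lens; pixels are square), "cx", "cy" (the principal point, pixels), "rvec" (rotation vector, rad) and "tvec" (3), from world to camera coordinates, as OpenCV has them. Camera axes: x right, y down, z forward; pixel columns grow to the right and rows downward; lengths in m; the calibration is good to about 2 mm. A picture is of the moment at which its call begins. There is no depth.
- manip.sign_off(): hands the job in; it is judged then, once.
The state is a dict: "clock": time; "q": joint angles; "qd": joint speeds; "joint_torque": joint torques, N m; "eef_pos": TCP position; "orientation": TCP orientation; "contact_force": force on the tool from outside, world axes, zero at the start; "torque": the same for the moment, N m; "gripper_width": finger opening in m; "finger_force": force on a finger pad.
Only numpy, scipy, OpenCV 4.12 (cv2) and the standard library are available. Lean on these libraries where they do the work, as an engineer would, in place of code of your own. Each camera call takes 0.05 s, during which the arm holds its last target. There are 200 camera calls.

TASK

Make the vegetable cutter safe for cleaning. Slide its pusher by the black post all the way back from the blade grid, so that the hole in the pusher's side lug stands over the hole in the yellow block, then pull the red-handled locking pin up out of the rack and push it down through both holes until it snaps fully home, and let go. Leave the blue and black pins parked in the rack.

Things in the scene. Friction and masses are not known exactly. Their poses are not given: they have to be found in the camera images.
- pusher (a joint): how far the pusher stands back along the cutter's bed, in m: 0 nearest the blade grid, 0.140 against its end stop (fully back, holes in line). It slides with about 3 N of friction and stays where it is left; starts at 0.01 to 0.08
- pusher_handle (a point): black round post on the pusher, 25 mm across, 60 mm tall, rising from the pusher's top at height 96 mm to 156 mm; the point is on its axis at height 131 mm, where to grasp it. Its -y axis is the way the pusher must slide (away from the blade grid), x is level across the bed. The pusher is 92 mm wide; the red-framed blade grid, 136 mm high, stands over 80 mm from the post
- lug_hole (a point): centre of the mouth of the steel funnel on the pusher's side lug: height 97 mm, mouth 42 mm in diameter, narrowing over 14 mm to a 22 mm hole through the lug. It moves with the pusher. Axes as for the post
- lock_hole (a point): centre of the 20 mm hole in the top of the yellow block (56 mm square, 70 mm high) fixed to the cutter; height 70 mm, just under the lug's path. Inside are two spring detent balls as in the rack. With the red pin fully home the middle of its handle is 50 mm above this point; merely resting on the detent, about 66 mm
- red_pin_grip (a point): middle of the locking pin's red handle (32 mm across, 60 mm tall, upright, z up). Below it an 11 mm steel shank with a 17 mm ball near the tip, which is 105 mm below this point. Round, about 0.09 kg. Parked with the handle's underside on the rack top (point at height 110 mm); lift it 75 mm to clear. Detents take about 10 N to pass, more if rushed, in the first 10 mm of pulling and the last 17 mm of pushing
- blue_pin_grip (a point): the same point of the blue-handled pin, of the same size; to be left in the rack
- black_pin_grip (a point): the same point of the black-handled pin, of the same size; to be left in the rack
- pin_rack: white fixed rack block, 60 x 190 x 80 mm, with three sockets in a row along its y axis, 65 mm apart, one pin in each in varying order; origin at the centre of its underside
Mind the look-alikes: they are no part of the job. Of the things like the part that bears red_pin_grip, leave any that is green or turquoise; of the rest the larger one is meant.

How it is judged:
By the outcome, as a careful person would: the job done as asked, in the order asked, and still so for the second after the job is handed in, with the robot touching nothing.
It also fails if it takes over 61 s, if anything falls off the work surface, if the arm or the gripper's body presses on something with over 40 N, if the wrist force passes 120 N, or if a joint passes its speed limit or range.

## Working session

There is one attempt and no reset: what is moved stays moved. The work goes in short steps, Python scripts to look and compute and a tool call to move; the robot and the scene stay as the last step left them, time stands still between calls to the robot, and variables do not carry over. Pictures are saved under pics/ and viewed, at most 10 in all, crops included, and the job is handed in when it is done.

Besides the shell and the picture viewer there is one more tool, called after ">>>" as name(argument=value, ...), one argument or row to a line, values as JSON. drive_tool: Moves the arm, as the interface text tells. Its arguments: {"type":"object","properties":{"series":{"type":"array"}},"required":["series"]}

```bash
mkdir -p pics
cat > h.py <<'E'
import numpy as np, cv2, json
from station import manip
def cap(n):
    c=manip.capture(n); h=c['img'].shape[0]; f=h/2/np.tan(np.radians(c['fov_y'])/2)
    c['K']=np.array([[f,0,c['cx']],[0,f,c['cy']],[0,0,1]]); c['R']=cv2.Rodrigues(np.array(c['rvec'],float))[0]; c['t']=np.array(c['tvec'],float).ravel(); return c
def ray(c,u,v):
    d=c['R'].T@np.linalg.inv(c['K'])@np.array([u,v,1.]); return -c['R'].T@c['t'], d/np.linalg.norm(d)
def onz(c,u,v,z):
    o,d=ray(c,u,v); return o+d*(z-o[2])/d[2]
def proj(c,p):
    q=c['K']@(c['R']@np.array(p,float)+c['t']); return q[:2]/q[2]
def save(c,name,box=None,s=1):
    im=c['img'][:,:,::-1]
    if box: x0,y0,x1,y1=box; im=im[y0:y1,x0:x1]
    cv2.imwrite('pics/'+name,cv2.resize(im,None,fx=s,fy=s,interpolation=cv2.INTER_CUBIC))
E
python3 - <<'E'
from h import *
for n in('side','top'):
    c=cap(n); save(c,n+'0.png',None,1.5); print(n,c['fov_y'],c['cx'],c['cy'],-c['R'].T@c['t'],c['R'].round(2).tolist()); np.save(n+'.npy',c,allow_pickle=True)
o=manip.get_obs(); print(o)
E
```

```text
side 51.70145519899285 253.22065405090953 189.93987581021474 [0.31360049 0.98883894 0.77703554] [[-0.98, -0.2, -0.01], [-0.12, 0.6, -0.79], [0.16, -0.77, -0.61]]
top 52.82821437699779 254.52433818975908 188.97169651609687 [0.40875051 0.11496691 1.09255903] [[0.02, -1.0, 0.01], [-1.0, -0.02, -0.07], [0.07, -0.01, -1.0]]
{'clock': 0.1, 'q': array([ 1.32302294e+00,  3.14192251e-01, -4.79511597e-02,  1.21019731e+00,
        1.94796568e-06,  1.57082475e+00]), 'qd': array([ 0.00074202,  0.00070567,  0.00360003,  0.00091099, -0.00021375,
       -0.00013269]), 'joint_torque': array([ 1.53806818e-04, -5.40766382e+01,  3.40540731e+01,  1.11572290e-02,
       -5.41778411e-05,  3.58098021e-06]), 'eef_pos': array([0.14702278, 0.58118585, 0.23051087]), 'orientation': array([-9.63758239e-05,  1.23584105e-01,  9.92333801e-01, -7.66158056e-04]), 'contact_force': array([-0.2547053 ,  1.36177998,  0.47742338]), 'torque': array([-0.02894751,  0.00606581,  0.0051894 ]), 'finger_force': 0.0, 'gripper_width': 0.08544091792544657}
```

View pics/side0.png

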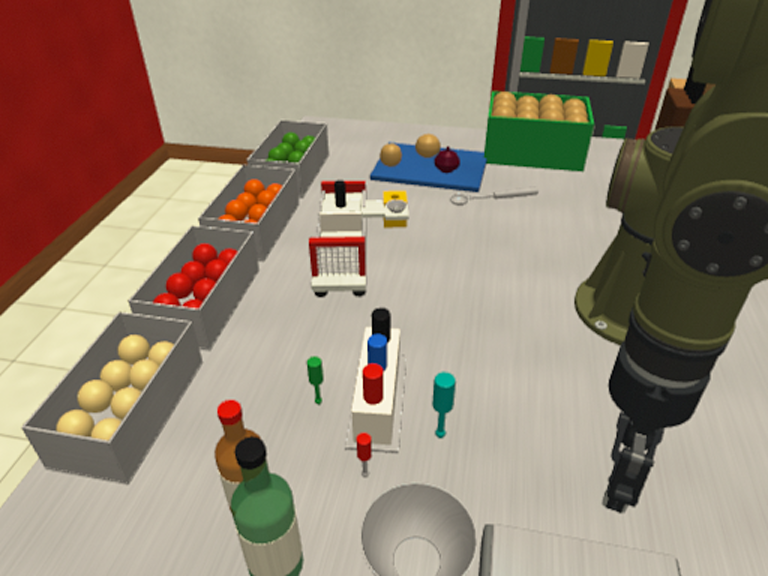

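View pics/top0.png

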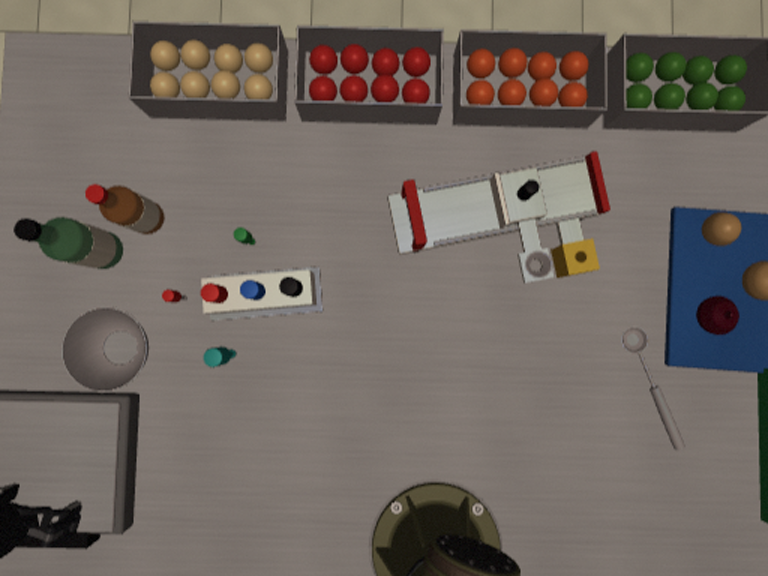

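Top view (enlarged 1.5x): the post is at (528,188), the lug funnel at (538,264) and the yellow block hole at (581,257). Rack pins are red (213,293), blue (252,290) and black (291,287).

Red-pin candidates are the large red in the rack (213,293), a small red one standing outside (171,295), a turquoise one (216,357) and a green one (243,236). The large red pin in the rack fits: it is not green or turquoise, and it is the larger of the two reds. I'll confirm it in a crop.

Run:
```python
from h import *
c=np.load('top.npy',allow_pickle=True).item(); s=np.load('side.npy',allow_pickle=True).item()
def blob(c,mask,seed):
    n,l,st,ce=cv2.connectedComponentsWithStats(mask.astype(np.uint8))
    d=[(np.hypot(*(ce[i]-seed)),i) for i in range(1,n) if st[i,4]>15]; i=min(d)[1]; return ce[i],st[i]
def hsv(c): return cv2.cvtColor(c['img'],cv2.COLOR_RGB2HSV).astype(int)
H=hsv(c);h,S,V=H[...,0],H[...,1],H[...,2]
H2=hsv(s);h2,S2,V2=H2[...,0],H2[...,1],H2[...,2]
red=((h<8)|(h>172))&(S>120)&(V>60); red2=((h2<8)|(h2>172))&(S2>120)&(V2>60)
def tri(a,b):
    P1=c['K']@np.c_[c['R'],c['t']];P2=s['K']@np.c_[s['R'],s['t']]
    X=cv2.triangulatePoints(P1,P2,np.array(a,float),np.array(b,float)).ravel();return X[:3]/X[3]
for nm,m,m2,sd,sd2,z in [('red',red,red2,(142,195),(249,256),.11),('blue',(h>100)&(h<125)&(S>130),(h2>100)&(h2<125)&(S2>130),(168,193),(251,234),.11),('black',V<55,V2<55,(194,191),(254,216),.11),('post',V<55,V2<55,(352,125),(227,128),.126)]:
    a,st=blob(c,m,sd);b,st2=blob(s,m2,sd2);print(nm,a.round(1),st,b.round(1),st2,onz(c,*a,z).round(4),onz(s,*b,z).round(4),tri(a,b).round(4))
a,st=blob(c,(h>18)&(h<32)&(S>150)&(V>80),(384,171));print('yel',a,st)
m=((h>18)&(h<32)&(S>150)&(V>80)).astype(np.uint8)
g=V[155:190,370:400]; 
hm=(V<75)&(S>50); print(blob(c,hm,(387,171)), onz(c,*blob(c,hm,(387,171))[0],.07))
print('lug guess',onz(c,538/1.5,264/1.5,.097),'lock',onz(c,581/1.5,257/1.5,.07))
save(c,'c1.png',(335,90,415,195),5.5); save(c,'c2.png',(100,140,220,260),5)
```

```text
red [141.8 195.2] [134 189  18  13 167] [248.1 255.3] [242 242  14  28 329] [0.4547 0.393  0.11  ] [0.4521 0.3884 0.11  ] [0.4529 0.3917 0.1135]
blue [167.8 193. ] [160 187  17  12 151] [251.1 232.2] [245 222  13  24 238] [0.4619 0.3275 0.11  ] [0.4606 0.3137 0.11  ] [0.4598 0.3249 0.1209]
black [193.6 190.9] [187 185  15  13 141] [253.8 214.7] [248 206  12  22 197] [0.4687 0.2621 0.11  ] [0.467  0.2502 0.11  ] [0.4665 0.2605 0.1192]
post [351.5 126.4] [345 121  14  12 117] [226.3 128.7] [223 121   7  17 106] [ 0.6406 -0.1356  0.126 ] [ 0.6388 -0.1382  0.126 ] [ 0.6391 -0.1353  0.1278]
yel [386.62436548 170.94670051] [375 159  24  24 394]
(array([386.80645161, 170.77419355]), array([384, 168,   7,   6,  31], dtype=int32)) [ 0.53614103 -0.24498803  0.07      ]
lug guess [ 0.51749789 -0.1622273   0.097     ] lock [ 0.53467148 -0.24639483  0.07      ]
```

View pics/c1.png

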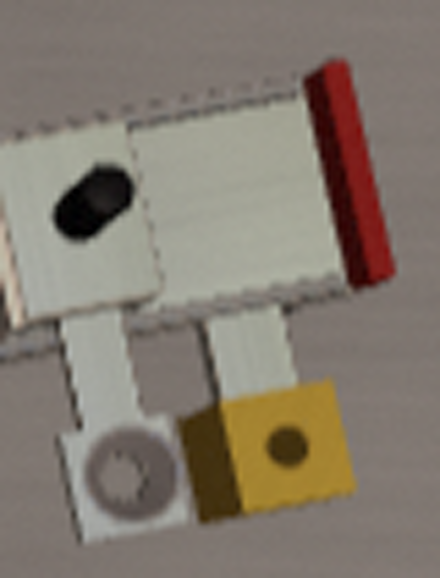

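View pics/c2.png

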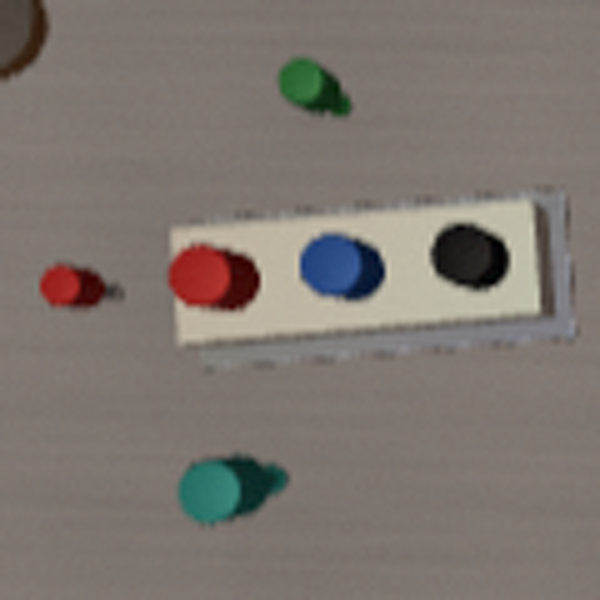

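The large red pin in the rack is confirmed: in crop c2 the rack's red handle (213,275) is clearly wider than the lone small one (65,287). Crop c1 shows the funnel mouth at (132,474), the yellow hole at (288,447), and bed edges sloping about 12°. Next I'll move above the post.

```bash
cat >> h.py <<'E'
from scipy.spatial.transform import Rotation as Ro
def plan(p,yaw=None):
    """shift (mm) and turn in tool axes to TCP p, tool pointing down, tool y at angle yaw deg (mod 180)"""
    o=manip.get_obs(); q=o['orientation']; R=Ro.from_quat([q[1],q[2],q[3],q[0]]).as_matrix()
    s=R.T@(np.array(p)-o['eef_pos'])*1e3; w=None
    if yaw is not None:
        c=[]
        for a in (yaw,yaw+180):
            y=np.array([np.cos(np.radians(a)),np.sin(np.radians(a)),0]); z=np.array([0,0,-1.]); T=np.c_[np.cross(y,z),y,z]
            c.append(Ro.from_matrix(R.T@T).as_rotvec())
        w=min(c,key=np.linalg.norm).round(3)
    print('shift',s.round(1),'turn',w,'at',o['eef_pos'].round(4),'t',o['clock'],'F',o['contact_force'].round(1),'q',o['q'].round(2))
E
python3 - <<'E'
from h import *
c=np.load('top.npy',allow_pickle=True).item()
a=onz(c,335+132/5.5,90+474/5.5,.097);b=onz(c,335+288/5.5,90+447/5.5,.07);d=(b-a)[:2];print(a,b,d,np.hypot(*d),np.degrees(np.arctan2(d[0],-d[1])))
plan([.639,-.135,.2],12.3)
E
```

```text
[ 0.5170432  -0.16309534  0.097     ] [ 0.53483599 -0.24647635  0.07      ] [ 0.01779279 -0.08338101] 0.0852582929643636 12.045760001801353
shift [-652.6 -573.6   31.4] turn [-1.000e-03  1.000e-03  1.108e+00] at [0.147  0.5812 0.2305] t 0.1 F [-0.3  1.4  0.5] q [ 1.32  0.31 -0.05  1.21  0.    1.57]
```

>>> drive_tool(
  series=[
    [[-326, -287, 0], [0, 0, 0.55], -1],
    [[-326, -287, 0], [0, 0, 0.55], -1],
    [[-326, -287, 0], [0, 0, 0.55], -1],
    [[-326, -287, 0], [0, 0, 0.55], -1],
    [[-326, -287, 0], [0, 0, 0.55], -1],
    [[-326, -287, 0], [0, 0, 0.55], -1],
    [[-653, -574, 0], [0, 0, 1.108], -1],
    [[-653, -574, 0], [0, 0, 1.108], -1],
    [[-653, -574, 0], [0, 0, 1.108], -1],
    [[-653, -574, 0], [0, 0, 1.108], -1],
    [[-653, -574, 0], [0, 0, 1.108], -1],
    [[-653, -574, 0], [0, 0, 1.108], -1],
  ],
)

```text
clock: 1.1
eef_pos: [0.4307, 0.1675, 0.2312]
orientation: [-0.0, 0.628, 0.778, 0.0]
contact_force: [0.9, 0.4, 0.1]
gripper_width: 0.0852
finger_force: 0.0
```

Run:
```python
from h import *
plan([.639,-.135,.2],12.2)
```

```text
shift [-339.6  139.9   31.2] turn [-0.    -0.    -0.001] at [0.4307 0.1675 0.2312] t 1.1 F [0.9 0.4 0.1] q [ 0.37  0.05 -0.36  1.15  0.    1.73]
```

>>> drive_tool(
  series=[
    [[-340, 140, 0], [0, 0, 0], -1],
    [[-340, 140, 0], [0, 0, 0], -1],
    [[-340, 140, 0], [0, 0, 0], -1],
    [[-340, 140, 0], [0, 0, 0], -1],
    [[-340, 140, 0], [0, 0, 0], -1],
    [[-340, 140, 0], [0, 0, 0], -1],
    [[-340, 140, 0], [0, 0, 0], -1],
    [[-340, 140, 0], [0, 0, 0], -1],
    [[-340, 140, 0], [0, 0, 0], -1],
    [[-340, 140, 0], [0, 0, 0], -1],
    [[-340, 140, 0], [0, 0, 0], -1],
    [[-340, 140, 0], [0, 0, 0], -1],
  ],
)

```text
clock: 2.1
eef_pos: [0.6388, -0.1325, 0.2305]
orientation: [-0.001, 0.627, 0.779, -0.0]
contact_force: [-0.2, -0.1, -0.3]
gripper_width: 0.0856
finger_force: 0.0
```

Run:
```python
from h import *
plan([.639,-.135,.112],12.2)
c=cap('side'); save(c,'s1.png',(170,60,330,200),4)
```

```text
shift [-2.600e+00 -1.000e-01  1.185e+02] turn [-0.002 -0.001  0.002] at [ 0.6388 -0.1325  0.2305] t 2.1 F [-0.2 -0.1 -0.3] q [-0.2   0.42  0.1   1.25  0.    1.15]
```

View pics/s1.png

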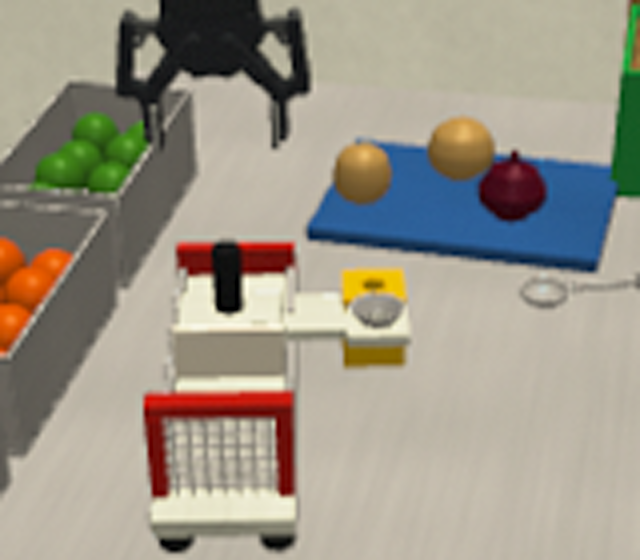

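The fingers straddle the post: post top at (228,245), fingertips at (152,140) and (280,140). Descend and grasp.

>>> drive_tool(
  series=[
    [[-2, 0, 40], [0, 0, 0], -1],
    [[-2, 0, 70], [0, 0, 0], -1],
    [[-2, 0, 100], [0, 0, 0], -1],
    [[-2, 0, 118], [0, 0, 0], -1],
    [[-2, 0, 118], [0, 0, 0], -1],
    [[-2, 0, 118], [0, 0, 0], 1],
    [[-2, 0, 118], [0, 0, 0], 1],
    [[-2, 0, 118], [0, 0, 0], 1],
    [[-2, 0, 118], [0, 0, 0], 1],
    [[-2, 0, 118], [0, 0, 0], 1],
    [[-2, 0, 118], [0, 0, 0], 1],
    [[-2, 0, 118], [0, 0, 0], 1],
  ],
)

```text
clock: 3.15
eef_pos: [0.6371, -0.1358, 0.1149]
orientation: [-0.001, 0.627, 0.779, -0.002]
contact_force: [-11.9, -1.8, 11.8]
gripper_width: 0.0239
finger_force: 59.1
```

Run:
```python
from h import *
d=np.array([np.sin(np.radians(12.1)),-np.cos(np.radians(12.1)),0])
p=manip.get_obs()['eef_pos']; plan(p+d*.085,12.1)
```

```text
shift [-85.   -0.2   0.1] turn [-0.004  0.001  0.003] at [ 0.6371 -0.1358  0.1149] t 3.15 F [-11.9  -1.8  11.8] q [-0.21  0.48 -0.08  1.02 -0.    1.15]
```

>>> drive_tool(
  series=[
    [[0, -2, -2], [0, 0, 0], 1],
    [[-8, -2, -2], [0, 0, 0], 1],
    [[-16, -2, -2], [0, 0, 0], 1],
    [[-24, -2, -2], [0, 0, 0], 1],
    [[-32, -2, -2], [0, 0, 0], 1],
    [[-40, -2, -2], [0, 0, 0], 1],
    [[-48, -2, -2], [0, 0, 0], 1],
    [[-56, -2, -2], [0, 0, 0], 1],
    [[-62, -2, -2], [0, 0, 0], 1],
    [[-68, -2, -2], [0, 0, 0], 1],
    [[-74, -2, -2], [0, 0, 0], 1],
    [[-74, -2, -2], [0, 0, 0], 1],
  ],
)

```text
clock: 4.15
eef_pos: [0.6534, -0.2095, 0.115]
orientation: [0.0, 0.628, 0.778, -0.001]
contact_force: [-4.2, -4.0, -3.2]
gripper_width: 0.0235
finger_force: 62.1
```

>>> drive_tool(
  series=[
    [[-4, 0, 0], [0, 0, 0], 1],
    [[-7, 0, 0], [0, 0, 0], 1],
    [[-10, 0, 0], [0, 0, 0], 1],
    [[-12, 0, 0], [0, 0, 0], 1],
    [[-12, 0, 0], [0, 0, 0], 1],
    [[-12, 0, 0], [0, 0, 0], 1],
  ],
)

```text
clock: 4.65
eef_pos: [0.6555, -0.2188, 0.115]
orientation: [-0.001, 0.627, 0.779, -0.0]
contact_force: [-5.3, 2.9, -0.9]
gripper_width: 0.0239
finger_force: 62.3
```

>>> drive_tool(
  series=[
    [[-2, -1, 0], [0, 0, 0], 1],
    [[-4, -1, 0], [0, 0, 0], 1],
    [[-6, -1, 0], [0, 0, 0], 1],
    [[-6, -1, 0], [0, 0, 0], 1],
  ],
)

```text
clock: 4.98
eef_pos: [0.6554, -0.2188, 0.1149]
orientation: [-0.005, 0.626, 0.78, 0.004]
contact_force: [-8.1, 20.9, 3.6]
gripper_width: 0.0238
finger_force: 62.8
```

>>> drive_tool(
  series=[
    [[-1, 0, 0], [0, 0, 0], 1],
    [[-1, 0, 0], [0, 0, 0], -1],
    [[-1, 0, 0], [0, 0, 0], -1],
    [[-1, 0, 0], [0, 0, 0], -1],
    [[-1, 0, 0], [0, 0, 0], -1],
    [[-1, 0, 0], [0, 0, 0], -1],
    [[-1, 0, -30], [0, 0, 0], -1],
    [[-1, 0, -60], [0, 0, 0], -1],
    [[-1, 0, -100], [0, 0, 0], -1],
    [[-1, 0, -120], [0, 0, 0], -1],
    [[-1, 0, -120], [0, 0, 0], -1],
  ],
)

```text
clock: 5.9
eef_pos: [0.6598, -0.2278, 0.2422]
orientation: [0.005, 0.627, 0.779, 0.002]
contact_force: [0.7, 0.3, -0.4]
gripper_width: 0.0856
finger_force: 0.0
```

Run:
```python
from h import *
o=manip.get_obs()
print('rack line', np.degrees(np.arctan2(.4529-.4665,.3917-.2605)))
plan([.4535,.392,.24],5)
```

```text
rack line -5.918060352107626
shift [649.5 -69.7  -2. ] turn [0.009 0.005 0.127] at [ 0.6598 -0.2278  0.2422] t 5.9 F [ 0.7  0.3 -0.4] q [-0.33  0.49  0.24  1.31 -0.    1.02]
```

>>> drive_tool(
  series=[
    [[325, -35, 0], [0, 0, 0.11], -1],
    [[325, -35, 0], [0, 0, 0.11], -1],
    [[325, -35, 0], [0, 0, 0.11], -1],
    [[325, -35, 0], [0, 0, 0.11], -1],
    [[325, -35, 0], [0, 0, 0.11], -1],
    [[325, -35, 0], [0, 0, 0.11], -1],
    [[650, -70, 0], [0, 0, 0.11], -1],
    [[650, -70, 0], [0, 0, 0.11], -1],
    [[650, -70, 0], [0, 0, 0.11], -1],
    [[650, -70, 0], [0, 0, 0.11], -1],
    [[650, -70, 0], [0, 0, 0.11], -1],
    [[650, -70, 0], [0, 0, 0.11], -1],
  ],
)

```text
clock: 6.9
eef_pos: [0.4976, 0.2495, 0.2351]
orientation: [0.0, 0.669, 0.743, 0.0]
contact_force: [-0.1, 0.1, -0.5]
gripper_width: 0.0854
finger_force: 0.0
```

Run:
```python
from h import *
plan([.4535,.392,.24],5.9)
```

```text
shift [146.3 -29.1  -4.9] turn [ 0.    -0.     0.001] at [0.4976 0.2495 0.2351] t 6.9 F [-0.1  0.1 -0.5] q [ 0.46  0.23 -0.15  1.19 -0.    1.93]
```

>>> drive_tool(
  series=[
    [[146, -29, -5], [0, 0, 0], -1],
    [[146, -29, -5], [0, 0, 0], -1],
    [[146, -29, -5], [0, 0, 0], -1],
    [[146, -29, -5], [0, 0, 0], -1],
    [[146, -29, -5], [0, 0, 0], -1],
    [[146, -29, -5], [0, 0, 0], -1],
    [[146, -29, -5], [0, 0, 0], -1],
  ],
)

```text
clock: 7.48
eef_pos: [0.4544, 0.3894, 0.2398]
orientation: [0.0, 0.669, 0.743, -0.0]
contact_force: [-0.6, -0.8, -0.5]
gripper_width: 0.0853
finger_force: 0.0
```

Run:
```python
from h import *
plan([.4535,.392,.101],5.9)
c=cap('top'); np.save('top2.npy',c,allow_pickle=True); save(c,'t2.png',(335,90,415,195),5.5)
s=cap('side'); np.save('side2.npy',s,allow_pickle=True)
a=np.zeros((480,1000,3),np.uint8)
x=cv2.resize(s['img'][180:300,190:310,::-1],(480,480),interpolation=cv2.INTER_CUBIC)
y=cv2.resize(c['img'][90:195,335:415,::-1],(320,420),interpolation=cv2.INTER_CUBIC)
im=np.zeros((480,800,3),np.uint8); im[:,:480]=x; im[:420,480:]=y; cv2.imwrite('pics/m2.png',im)
print(proj(s,[.4535,.392,.11]))
```

```text
shift [  2.8  -0.6 138.8] turn [-0.     0.001  0.002] at [0.4544 0.3894 0.2398] t 7.4833 F [-0.6 -0.8 -0.5] q [ 0.71  0.31 -0.03  1.23 -0.    2.17]
[247.18510518 256.40825763]
```

View pics/m2.png

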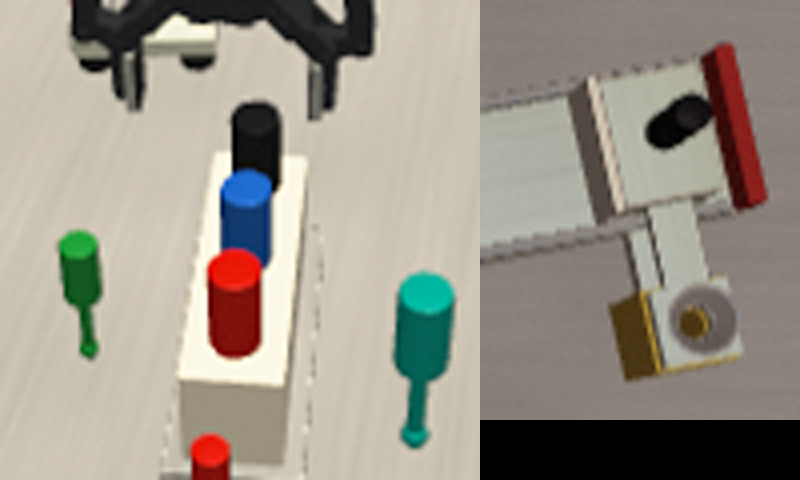

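The right half shows the pusher against its stop and the funnel mouth (703,320) over the yellow block. The left half shows the red rack pin (235,300) below the open gripper. Now descend on the red pin.

>>> drive_tool(
  series=[
    [[2, -1, 40], [0, 0, 0], -1],
    [[2, -1, 80], [0, 0, 0], -1],
    [[2, -1, 110], [0, 0, 0], -1],
    [[2, -1, 130], [0, 0, 0], -1],
    [[2, -1, 138], [0, 0, 0], -1],
    [[2, -1, 138], [0, 0, 0], -1],
    [[2, -1, 138], [0, 0, 0], 1],
    [[2, -1, 138], [0, 0, 0], 1],
    [[2, -1, 138], [0, 0, 0], 1],
    [[2, -1, 138], [0, 0, 0], 1],
    [[2, -1, 138], [0, 0, 0], 1],
    [[2, -1, 138], [0, 0, 0], 1],
  ],
)

```text
clock: 8.58
eef_pos: [0.4535, 0.3927, 0.1039]
orientation: [-0.0, 0.669, 0.743, 0.001]
contact_force: [-0.9, -1.0, 5.0]
gripper_width: 0.0307
finger_force: 58.8
```

Run:
```python
from h import *
plan([.4535,.392,.101],5.9)
c=np.load('top2.npy',allow_pickle=True).item()
L=onz(c,390.75,170,.097);print('lug',L)
H=cv2.cvtColor(c['img'],cv2.COLOR_RGB2HSV).astype(int)
# hole centre seen through (yellow disc at lug hole, lug throat z .083)
print(onz(c,335+(692-480)/4,90+322/4,.078))
```

```text
shift [-0.7 -0.1  2.9] turn [ 0.001 -0.001  0.002] at [0.4535 0.3927 0.1039] t 8.5833 F [-0.9 -1.   5. ] q [ 0.71  0.39 -0.24  0.94  0.    2.18]
lug [ 0.53503204 -0.24576926  0.097     ]
[ 0.53594594 -0.24534411  0.078     ]
```

>>> drive_tool(
  series=[
    [[0, 0, -3], [0, 0, 0], 1],
    [[0, 0, -6], [0, 0, 0], 1],
    [[0, 0, -9], [0, 0, 0], 1],
    [[0, 0, -12], [0, 0, 0], 1],
    [[0, 0, -16], [0, 0, 0], 1],
    [[0, 0, -24], [0, 0, 0], 1],
    [[0, 0, -40], [0, 0, 0], 1],
    [[0, 0, -65], [0, 0, 0], 1],
    [[0, 0, -95], [0, 0, 0], 1],
    [[0, 0, -125], [0, 0, 0], 1],
    [[0, 0, -155], [0, 0, 0], 1],
    [[0, 0, -170], [0, 0, 0], 1],
  ],
)

```text
clock: 9.58
eef_pos: [0.4546, 0.3935, 0.2789]
orientation: [0.0, 0.669, 0.743, 0.004]
contact_force: [1.1, -0.7, -0.5]
gripper_width: 0.0307
finger_force: 62.7
```

Run:
```python
from h import *
plan([.535,-.246,.27],5.9)
c=cap('side'); s=c; 
im=np.zeros((480,480,3),np.uint8); save(c,'s3.png',(170,140,330,260),4)
o=manip.get_obs(); print(o['gripper_width'],o['finger_force'])
```

```text
shift [-644.4   12.8    5.8] turn [ 0.007 -0.005  0.002] at [0.4546 0.3935 0.2789] t 9.5833 F [ 1.1 -0.7 -0.5] q [0.71 0.3  0.04 1.3  0.   2.18]
0.030582029908813046 62.66938090324402
```

View pics/s3.png

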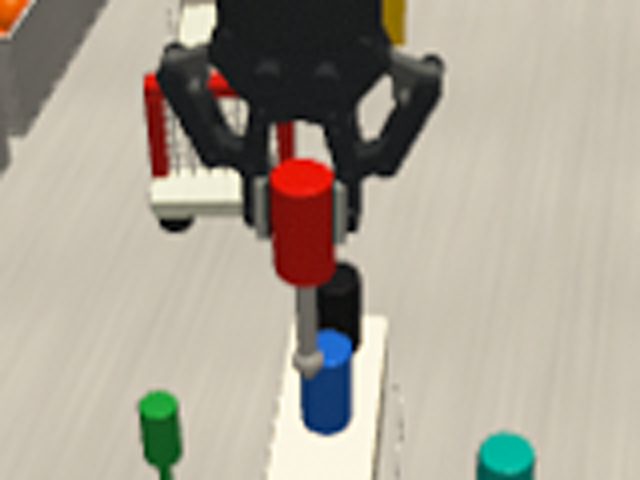

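The red pin hangs upright in the grip: handle at (303,225), tip at (308,360), clear of the rack. Carry it to above the lock hole.

>>> drive_tool(
  series=[
    [[-40, 1, 0], [0, 0, 0], 1],
    [[-80, 2, 0], [0, 0, 0], 1],
    [[-115, 2, 0], [0, 0, 0], 1],
    [[-150, 3, 0], [0, 0, 0], 1],
    [[-185, 4, 0], [0, 0, 0], 1],
    [[-220, 4, 0], [0, 0, 0], 1],
    [[-255, 5, 0], [0, 0, 0], 1],
    [[-290, 6, 0], [0, 0, 0], 1],
    [[-325, 7, 0], [0, 0, 0], 1],
    [[-360, 8, 0], [0, 0, 0], 1],
    [[-395, 9, 0], [0, 0, 0], 1],
    [[-430, 9, 0], [0, 0, 0], 1],
  ],
)

```text
clock: 10.63
eef_pos: [0.5076, -0.0364, 0.2735]
orientation: [0.001, 0.669, 0.743, 0.001]
contact_force: [0.5, 0.9, -1.1]
gripper_width: 0.0303
finger_force: 62.6
```

>>> drive_tool(
  series=[
    [[-35, 1, 0], [0, 0, 0], 1],
    [[-70, 1, 0], [0, 0, 0], 1],
    [[-105, 2, 0], [0, 0, 0], 1],
    [[-140, 3, 0], [0, 0, 0], 1],
    [[-170, 3, 0], [0, 0, 0], 1],
    [[-195, 4, 0], [0, 0, 0], 1],
    [[-210, 4, 0], [0, 0, 0], 1],
    [[-214, 4, 0], [0, 0, 0], 1],
    [[-214, 4, 0], [0, 0, 0], 1],
    [[-214, 4, 0], [0, 0, 0], 1],
  ],
)

```text
clock: 11.47
eef_pos: [0.5335, -0.2461, 0.2726]
orientation: [-0.0, 0.669, 0.743, 0.0]
contact_force: [0.6, -0.9, -0.6]
gripper_width: 0.0309
finger_force: 62.6
```

Run:
```python
from h import *
plan([.535,-.246,.215],5.9)
```

```text
shift [-0.1  1.5 57.6] turn [ 0.    -0.001  0.002] at [ 0.5335 -0.2461  0.2726] t 11.4667 F [ 0.6 -0.9 -0.6] q [-0.43  0.28 -0.    1.29  0.    1.03]
```

>>> drive_tool(
  series=[
    [[0, 1, 20], [0, 0, 0], 1],
    [[0, 1, 40], [0, 0, 0], 1],
    [[0, 1, 52], [0, 0, 0], 1],
    [[0, 1, 56], [0, 0, 0], 1],
    [[0, 1, 56], [0, 0, 0], 1],
    [[0, 1, 56], [0, 0, 0], 1],
  ],
)

```text
clock: 11.97
eef_pos: [0.5348, -0.2461, 0.2171]
orientation: [0.0, 0.669, 0.744, 0.0]
contact_force: [0.2, 0.3, -1.2]
gripper_width: 0.031
finger_force: 62.6
```

Run:
```python
from h import *
plan([.535,-.246,.114],5.9)
c=cap('side'); b=np.round(proj(c,[.535,-.246,.11])).astype(int); print(b,proj(c,[.535,-.246,.097]),proj(c,[.535,-.246,.118]))
box=(b[0]-40,b[1]-50,b[0]+40,b[1]+30); print(box); save(c,'s4.png',box,7)
```

```text
shift [1.000e-01 1.000e-01 1.031e+02] turn [0.001 0.    0.003] at [ 0.5348 -0.2461  0.2171] t 11.9667 F [ 0.2  0.3 -1.2] q [-0.43  0.3  -0.1   1.17  0.    1.03]
[263 121] [262.64997489 123.95497375] [262.69417149 118.63572539]
(np.int64(223), np.int64(71), np.int64(303), np.int64(151))
```

View pics/s4.png

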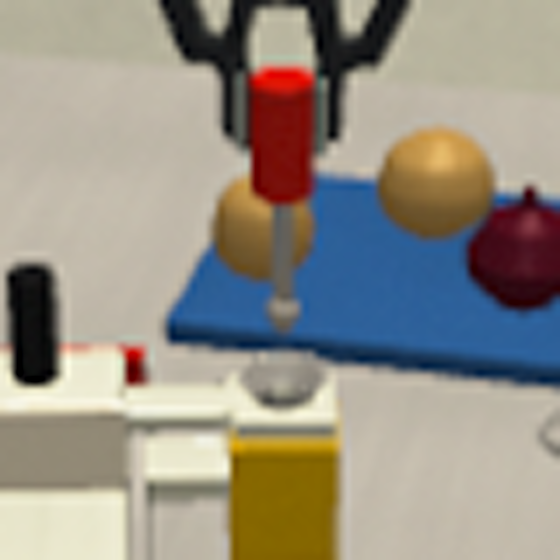

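The tip (284,327) stands just above the funnel mouth centre (281,380). I'll descend in steps and watch the force.

>>> drive_tool(
  series=[
    [[1, 0, 10], [0, 0, 0], 1],
    [[1, 0, 20], [0, 0, 0], 1],
    [[1, 0, 28], [0, 0, 0], 1],
    [[1, 0, 34], [0, 0, 0], 1],
    [[1, 0, 40], [0, 0, 0], 1],
    [[1, 0, 44], [0, 0, 0], 1],
    [[1, 0, 44], [0, 0, 0], 1],
  ],
)

```text
clock: 12.6
eef_pos: [0.5338, -0.2458, 0.171]
orientation: [-0.001, 0.669, 0.743, -0.0]
contact_force: [0.2, 0.1, -0.6]
gripper_width: 0.0307
finger_force: 62.6
```

>>> drive_tool(
  series=[
    [[0, 1, 4], [0, 0, 0], 1],
    [[0, 1, 8], [0, 0, 0], 1],
    [[0, 1, 12], [0, 0, 0], 1],
    [[0, 1, 16], [0, 0, 0], 1],
    [[0, 1, 20], [0, 0, 0], 1],
    [[0, 1, 24], [0, 0, 0], 1],
    [[0, 1, 24], [0, 0, 0], 1],
  ],
)

```text
clock: 13.18
eef_pos: [0.5349, -0.2455, 0.1472]
orientation: [-0.001, 0.669, 0.743, -0.0]
contact_force: [-1.2, 2.1, -3.4]
gripper_width: 0.0306
finger_force: 62.8
```

>>> drive_tool(
  series=[
    [[0, 0, 4], [0, 0, 0], 1],
    [[0, 0, 8], [0, 0, 0], 1],
    [[0, 0, 12], [0, 0, 0], 1],
    [[0, 0, 15], [0, 0, 0], 1],
    [[0, 0, 18], [0, 0, 0], 1],
    [[0, 0, 21], [0, 0, 0], 1],
    [[0, 0, 23], [0, 0, 0], 1],
    [[0, 0, 25], [0, 0, 0], 1],
    [[0, 0, 27], [0, 0, 0], 1],
    [[0, 0, 27], [0, 0, 0], 1],
  ],
)

```text
clock: 14.02
eef_pos: [0.5352, -0.2457, 0.1211]
orientation: [-0.0, 0.669, 0.743, 0.0]
contact_force: [0.2, 1.8, -4.2]
gripper_width: 0.0308
finger_force: 62.5
```

>>> drive_tool(
  series=[
    [[0, 0, 2], [0, 0, 0], 1],
    [[0, 0, 4], [0, 0, 0], 1],
    [[0, 0, 6], [0, 0, 0], 1],
    [[0, 0, 8], [0, 0, 0], 1],
    [[0, 0, 10], [0, 0, 0], 1],
    [[0, 0, 11], [0, 0, 0], 1],
    [[0, 0, 11], [0, 0, 0], 1],
  ],
)

```text
clock: 14.6
eef_pos: [0.5356, -0.2458, 0.1152]
orientation: [0.001, 0.669, 0.743, 0.0]
contact_force: [-16.0, 9.7, 39.7]
gripper_width: 0.0308
finger_force: 67.3
```

>>> drive_tool(
  series=[
    [[0, 0, -4], [0, 0, 0], 1],
    [[0, 0, -5], [0, 0, 0], 1],
    [[0, 0, -5], [0, 0, 0], 1],
  ],
)

```text
clock: 14.85
eef_pos: [0.5354, -0.2458, 0.1164]
orientation: [0.0, 0.669, 0.743, 0.0]
contact_force: [-6.1, 3.9, 11.4]
gripper_width: 0.0308
finger_force: 63.6
```

Release and rise.

>>> drive_tool(
  series=[
    [[0, 0, -6], [0, 0, 0], 1],
    [[0, 0, -6], [0, 0, 0], -1],
    [[0, 0, -6], [0, 0, 0], -1],
    [[0, 0, -6], [0, 0, 0], -1],
    [[0, 0, -6], [0, 0, 0], -1],
    [[0, 0, -6], [0, 0, 0], -1],
    [[0, 0, -30], [0, 0, 0], -1],
    [[0, 0, -60], [0, 0, 0], -1],
    [[0, 0, -95], [0, 0, 0], -1],
    [[0, 0, -130], [0, 0, 0], -1],
    [[0, 0, -150], [0, 0, 0], -1],
    [[0, 0, -150], [0, 0, 0], -1],
  ],
)

```text
clock: 15.85
eef_pos: [0.538, -0.2472, 0.2711]
orientation: [0.004, 0.669, 0.743, 0.001]
contact_force: [1.3, -1.1, -0.1]
gripper_width: 0.0854
finger_force: 0.0
```

Run:
```python
from h import *
c=cap('side'); box=(203,51,303,151); save(c,'s5.png',box,6)
for z in(.15,.166,.09,.106): print(z,((proj(c,[.5355,-.2455,z])-[203,51])*6).round(1))
p,q=proj(c,[.5355,-.2455,.12]),proj(c,[.5355,-.2455,.136])
H=cv2.cvtColor(c['img'],cv2.COLOR_RGB2HSV).astype(int); m=((H[...,0]<8)|(H[...,0]>172))&(H[...,1]>120)&(H[...,2]>60)
n,l,st,ce=cv2.connectedComponentsWithStats(m.astype(np.uint8))
for i in range(1,n):
    if abs(ce[i]-p).max()<15: print(st[i],ce[i])
print('home',p,'rest',q,manip.get_obs()['eef_pos'])
```

```text
0.15 [357.6 356.3]
0.166 [357.8 330.9]
0.09 [356.8 448.6]
0.106 [357.  424.4]
[259 107   9  19 146] [262.56164384 115.58219178]
home [262.5327982  118.17747603] rest [262.56591556 114.05033762] [ 0.53713862 -0.24676879  0.26834555]
```

View pics/s5.png

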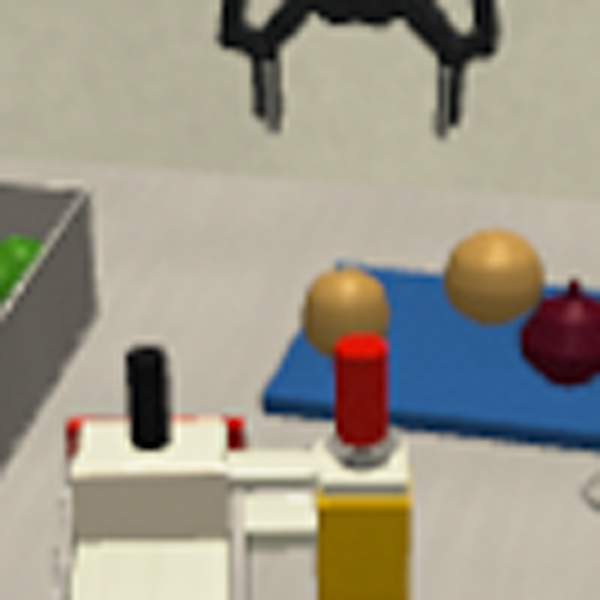

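Run:
```python
from h import *
c=cap('side')
P=[.6555,-.2188]
V=c['img'].max(2); n,l,st,ce=cv2.connectedComponentsWithStats((V<60).astype(np.uint8))
for i in range(1,n):
    if abs(ce[i]-[227,118]).max()<8: print('post',st[i],ce[i],proj(c,[*P,.126]))
def ext(P,zb,zt,r):
    a=np.linspace(0,6.28,60); q=np.array([proj(c,[P[0]+r*np.cos(t),P[1]+r*np.sin(t),z]) for t in a for z in(zb,zt)]); return q.min(0).round(1),q.max(0).round(1)
print('post ext',ext(P,.096,.156,.0125)); 
for m in(.12,.124,.128,.132,.136): print(m,ext([.5355,-.2455],m-.03,m+.03,.016))
print('mouth',ext([.5355,-.2455],.097,.097,.021))
H=cv2.cvtColor(c['img'],cv2.COLOR_RGB2HSV).astype(int)
print(np.c_[np.arange(100,132),c['img'][100:132,262]].tolist())
```

```text
post [224 109   7  17  98] [227.20408163 117.05102041] [227.45838045 117.17343463]
post ext (array([223.4, 107.7]), array([231.4, 126.5]))
0.12 (array([258. , 108.3]), array([267.2, 128. ]))
0.124 (array([258. , 107.3]), array([267.2, 127. ]))
0.128 (array([258. , 106.2]), array([267.2, 126. ]))
0.132 (array([258. , 105.1]), array([267.3, 124.9]))
0.136 (array([258. , 104.1]), array([267.3, 123.9]))
mouth (array([256.6, 121.2]), array([268.4, 126.9]))
[[100, 190, 147, 77], [101, 170, 131, 68], [102, 150, 115, 59], [103, 139, 106, 54], [104, 131, 103, 54], [105, 121, 100, 52], [106, 173, 72, 35], [107, 220, 29, 10], [108, 225, 20, 5], [109, 229, 22, 5], [110, 182, 21, 10], [111, 118, 16, 12], [112, 118, 14, 8], [113, 119, 12, 6], [114, 120, 14, 10], [115, 120, 15, 7], [116, 120, 16, 9], [117, 120, 16, 9], [118, 120, 16, 9], [119, 121, 17, 10], [120, 120, 15, 10], [121, 120, 13, 7], [122, 119, 13, 6], [123, 120, 12, 7], [124, 121, 9, 3], [125, 108, 54, 49], [126, 98, 89, 82], [127, 108, 108, 100], [128, 91, 90, 84], [129, 168, 163, 140], [130, 234, 231, 201], [131, 194, 191, 164]]
```

The handle sits about 8 mm or more too high, since its red bottom edge shows above the funnel rim. My still-gripped back-off probably drew it up. I'll push it home from above with closed fingertips, where the handle top should end at 150 mm.

Run:
```python
from h import *
plan([.5355,-.2455,.18],5.9)
```

```text
shift [ 0.9 -0.7 86.2] turn [0.002 0.001 0.002] at [ 0.5361 -0.2463  0.2662] t 15.95 F [-0.1 -0.6 -1.2] q [-0.43  0.28 -0.01  1.28 -0.    1.04]
```

>>> drive_tool(
  series=[
    [[1, 0, 0], [0, 0, 0], 1],
    [[1, 0, 10], [0, 0, 0], 1],
    [[1, 0, 20], [0, 0, 0], 1],
    [[1, 0, 30], [0, 0, 0], 1],
    [[1, 0, 40], [0, 0, 0], 1],
    [[1, 0, 55], [0, 0, 0], 1],
    [[1, 0, 70], [0, 0, 0], 1],
    [[1, 0, 80], [0, 0, 0], 1],
    [[1, 0, 86], [0, 0, 0], 1],
    [[1, 0, 86], [0, 0, 0], 1],
  ],
)

```text
clock: 16.78
eef_pos: [0.5342, -0.2444, 0.1772]
orientation: [-0.002, 0.669, 0.743, -0.0]
contact_force: [-1.0, 0.5, 1.0]
gripper_width: -0.0001
finger_force: 0.0
```

>>> drive_tool(
  series=[
    [[0, 0, 3], [0, 0, 0], 1],
    [[0, 0, 6], [0, 0, 0], 1],
    [[0, 0, 9], [0, 0, 0], 1],
    [[0, 0, 12], [0, 0, 0], 1],
    [[0, 0, 12], [0, 0, 0], 1],
  ],
)

```text
clock: 17.2
eef_pos: [0.5352, -0.2448, 0.167]
orientation: [-0.0, 0.669, 0.743, -0.0]
contact_force: [-0.1, -0.5, -0.2]
gripper_width: -0.0002
finger_force: 0.0
```

>>> drive_tool(
  series=[
    [[0, 0, 1], [0, 0, 0], 1],
    [[0, 0, 2], [0, 0, 0], 1],
    [[0, 0, 3], [0, 0, 0], 1],
    [[0, 0, 4], [0, 0, 0], 1],
    [[0, 0, 5], [0, 0, 0], 1],
    [[0, 0, 5], [0, 0, 0], 1],
  ],
)

```text
clock: 17.7
eef_pos: [0.5352, -0.2448, 0.1621]
orientation: [-0.0, 0.669, 0.743, -0.0]
contact_force: [0.0, 0.4, -0.8]
gripper_width: 0.0004
finger_force: 0.0
```

>>> drive_tool(
  series=[
    [[0, 0, 1], [0, 0, 0], 1],
    [[0, 0, 2], [0, 0, 0], 1],
    [[0, 0, 3], [0, 0, 0], 1],
    [[0, 0, 4], [0, 0, 0], 1],
    [[0, 0, 5], [0, 0, 0], 1],
    [[0, 0, 5], [0, 0, 0], 1],
  ],
)

```text
clock: 18.2
eef_pos: [0.5352, -0.2448, 0.157]
orientation: [-0.0, 0.669, 0.743, -0.0]
contact_force: [-0.1, -0.3, -0.1]
gripper_width: -0.0
finger_force: 0.0
```

>>> drive_tool(
  series=[
    [[0, 0, 1], [0, 0, 0], 1],
    [[0, 0, 2], [0, 0, 0], 1],
    [[0, 0, 3], [0, 0, 0], 1],
    [[0, 0, 4], [0, 0, 0], 1],
    [[0, 0, 5], [0, 0, 0], 1],
    [[0, 0, 5], [0, 0, 0], 1],
  ],
)

```text
clock: 18.7
eef_pos: [0.5352, -0.2448, 0.152]
orientation: [-0.0, 0.669, 0.743, -0.0]
contact_force: [0.0, 1.2, -0.1]
gripper_width: -0.0
finger_force: 0.0
```

>>> drive_tool(
  series=[
    [[0, 0, 1], [0, 0, 0], 1],
    [[0, 0, 2], [0, 0, 0], 1],
    [[0, 0, 3], [0, 0, 0], 1],
    [[0, 0, 4], [0, 0, 0], 1],
    [[0, 0, 4], [0, 0, 0], 1],
  ],
)

```text
clock: 19.12
eef_pos: [0.5365, -0.2451, 0.1502]
orientation: [0.001, 0.669, 0.743, 0.001]
contact_force: [-1.4, 1.7, 9.7]
gripper_width: 0.0003
finger_force: 5.0
```

Contact is at 150.2 mm, which is the home height. One firmer press to be sure it is seated.

>>> drive_tool(
  series=[
    [[0, 0, 1], [0, 0, 0], 1],
    [[0, 0, 2], [0, 0, 0], 1],
    [[0, 0, 2], [0, 0, 0], 1],
  ],
)

```text
clock: 19.37
eef_pos: [0.5369, -0.2452, 0.1498]
orientation: [0.002, 0.669, 0.743, 0.001]
contact_force: [-3.7, 2.5, 20.8]
gripper_width: -0.0002
finger_force: 10.2
```

>>> drive_tool(
  series=[
    [[0, 0, -10], [0, 0, 0], 1],
    [[0, 0, -40], [0, 0, 0], 1],
    [[0, 0, -80], [0, 0, 0], 1],
    [[0, 0, -110], [0, 0, 0], 1],
    [[120, 0, -120], [0, 0, 0], 1],
    [[120, 0, -120], [0, 0, 0], 1],
    [[120, 0, -120], [0, 0, 0], 1],
    [[120, 0, -120], [0, 0, 0], 1],
    [[120, 0, -120], [0, 0, 0], 1],
  ],
)

```text
clock: 20.12
eef_pos: [0.5228, -0.124, 0.2669]
orientation: [0.0, 0.668, 0.744, 0.0]
contact_force: [-0.8, 0.7, 0.1]
gripper_width: -0.0
finger_force: 0.0
```

Run:
```python
from h import *
c=cap('side'); t=cap('top')
print(c['img'][104:130,262].tolist())
im=np.zeros((480,800,3),np.uint8)
im[:,:400]=cv2.resize(c['img'][81:151,203:303,::-1],(400,280),interpolation=cv2.INTER_CUBIC).repeat(1,0) if 0 else cv2.resize(c['img'][55:175,203:303,::-1],(400,480),interpolation=cv2.INTER_CUBIC)
im[:,400:]=cv2.resize(t['img'][90:210,325:425,::-1],(400,480),interpolation=cv2.INTER_CUBIC); cv2.imwrite('pics/end.png',im)
```

```text
[[131, 101, 52], [124, 96, 49], [117, 90, 47], [108, 88, 46], [140, 71, 37], [203, 37, 19], [225, 19, 1], [226, 20, 2], [196, 23, 11], [137, 17, 11], [115, 14, 10], [117, 15, 9], [118, 14, 8], [117, 14, 7], [117, 14, 8], [118, 16, 13], [119, 17, 12], [119, 15, 10], [118, 10, 4], [119, 14, 9], [119, 14, 8], [118, 12, 4], [120, 23, 18], [115, 91, 84], [90, 92, 86], [166, 163, 140]]
```

View pics/end.png

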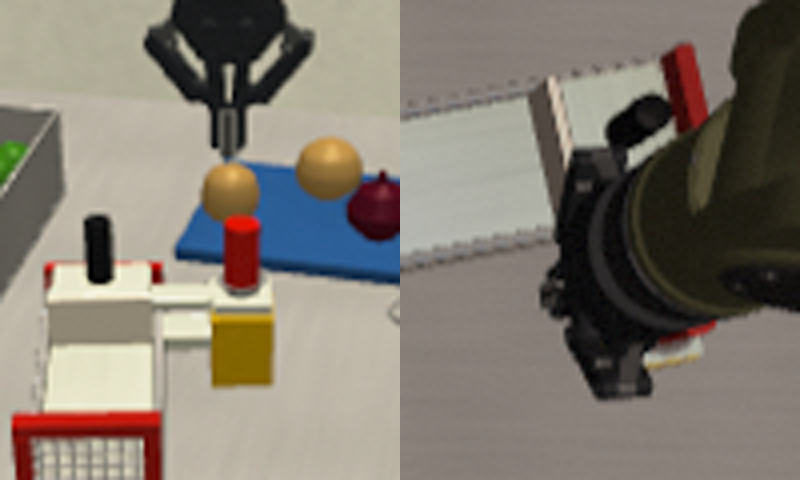

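The side view shows the red handle top at row 108.3, exactly the predicted home position. The pin is seated in the funnel, the pusher is against its stop, and the robot touches nothing.

```bash
python3 -c "
from station import manip
print(manip.sign_off())"
```

```text
the job is handed in; nothing more can be done
None
```

I handed the job in at about 20 s: the pusher is fully back and the red pin is pressed home through both holes and released, with blue and black left in the rack. My first release drew the pin up about 8 mm, so I pushed it back down with closed fingertips; it stopped at the home height (handle top about 150 mm), though I never saw a distinct snap in the force readings.

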